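# Hold the check filter in the photometer's reading slot

## Task

Check the photometer with its filter paddle: the paddle's flat blade lies almost level, but the slot in the photometer's front is upright, so first roll the paddle's round handle along the bench until the blade stands on edge. Then pick the paddle up by the handle, pass the blade through the slot and push it in against the spring shutter until the handle's shoulder is up against the face plate and shuts out the light. Finish while still holding it there for the reading (the spring pushes it out if you let go), and do not shift the timer, beaker, bottle or cap that stand around.

Things in the scene. Friction and masses are not known exactly. Their poses are not given: they have to be found in the camera images.
- paddle: Filter paddle, about 170 g: straight round black handle, diameter 40 mm, 130 mm long; on one end a flat aluminium-framed blade 60 long, 32 wide, 6 thick, centred. Origin on the axis, mid-handle (20 mm above the bench as it lies). x along the axis to the blade, y square to the blade's flat, z across its width. Lies with the blade pointing away from the robot, its flat about 20 degrees off level.
- shoulder (a point): Point on the paddle's axis in the handle's flat end face where the blade begins, 65 mm from the paddle's origin along its x; axes as the paddle's. The paddle may be used either way up. It does not roll away by itself; pressed on top and moved sideways, the handle rolls half as far as what presses on it.
- blade_tip (a point): Point on the paddle's axis at the free end of the blade, 125 mm from the paddle's origin along its x.
- photometer: White instrument 215 mm deep, 200 wide, 190 high at the back, fixed. Its front, towards the robot, has a bare metal face plate 130 mm wide, 45 to 125 mm above the bench, with one upright slot; up to 60 mm behind it nothing is higher than 145 mm. Origin on the bench straight below the slot's mouth, in the plane of the face plate; +x points level into the slot, z up.
- slot_mouth (a point): Centre of the slot's mouth in the outer surface of the face plate, 85 mm above the bench; axes as the photometer's (+x into the slot). The slot is 36 mm high (z) and 10 mm wide (y), 2 mm more than the blade on every side; the plate is 10 mm thick with a wide chamber behind it.
- shutter (a joint): Travel (m) of the light shutter, a sprung plate that closes the slot from inside, 16 mm behind the outer surface of the face plate: 0 = closed, grows as the blade tip pushes it inward, 0.044 with the shoulder against the face plate, stop at 0.050. It pushes back with 1 N at 0, rising to 3.2 N at 0.044.
- timer: Small white kitchen-style timer, 43 x 66 x 56 mm, standing loose between the paddle and the photometer; origin under its centre.
- beaker: Small clear beaker, 60 mm across and 70 mm high, loose, on the left; origin under its centre.
- white_bottle: Small white bottle with a red cap, 44 mm across and 88 mm high, loose, on the left; origin under its centre.
- blue_cap: Loose blue screw cap, 47 mm across and 26 mm high, on the left near the edge; origin under its centre.
There are look-alikes about, which are no part of the job. What is meant by the paddle is not green or orange, and is the larger of those in its own colour.

How it is judged (in metres and radians):
On the way, in this order (a step that is already met when the one before it is completed fails the run):
1. the paddle lies on the bench, rolled so that its blade stands on edge (within 9 degrees of upright) (angle between paddle's own y axis and vertical between 1.41 and 1.73 rad and height (world z) of paddle below 0.0235 m and angle between paddle's own x axis and vertical between 1.51 and 1.63 rad), for 0.2 s.
2. the blade has passed through the slot and begun to move the shutter (value of joint shutter above 0.004 m and x of blade_tip in the frame of slot_mouth above 0.015 m and y of blade_tip in the frame of slot_mouth between -0.005 and 0.005 m), for 0.1 s.
At the end, for the whole second after the job is handed in: The blade is in the slot with the handle's shoulder within 4 mm of the face plate and the axis within 4 mm of the slot's centre, the shutter pushed back more than 38 mm, and the gripper still holds the handle, at rest (x of shoulder in the frame of slot_mouth above -0.004 m and y of shoulder in the frame of slot_mouth between -0.004 and 0.004 m and z of shoulder in the frame of slot_mouth between -0.004 and 0.004 m and angle between the x axis of paddle and the x axis of slot_mouth, either way round below 0.12 rad and angle between the y axis of paddle and the y axis of slot_mouth, either way round below 0.16 rad and value of joint shutter above 0.038 m and contact force between the fingers and paddle above 3 N and linear speed of paddle below 0.01 m/s); the arm keeps its last pose, push and grip.
It fails at once if the timer was shifted more than 30 mm (distance of timer from where it was at the start of the episode above 0.03 m).
It fails at once if the beaker was shifted more than 30 mm (distance of beaker from where it was at the start of the episode above 0.03 m).
It fails at once if the bottle was shifted more than 30 mm (distance of white_bottle from where it was at the start of the episode above 0.03 m).
It fails at once if the cap was shifted more than 30 mm (distance of blue_cap from where it was at the start of the episode above 0.03 m).
It also fails if it takes over 56 s, if anything falls off the work surface, if the arm or the gripper's body presses on something with over 40 N, if the wrist force passes 120 N, or if a joint passes its speed limit or range.

## Robot

A 6-joint arm with a two-finger parallel gripper is mounted at the origin on a cart in front of the work surface, level with it; the furniture and walls round the work are solid. World frame = base frame: x ahead of the robot, y to its left, z up, the work surface at z = 0. Lengths are in mm, angles in degrees, forces in N, time in s.
With the tool pointing down it reaches from about 250 to 775 mm from the base axis. Payload 4 kg.
Tool frame: the origin (TCP) lies midway between the tips of the shut fingers; the grasp point (between the pads) lies 19 mm behind it; z points along the fingers, y is the line along which they close (so a half turn about z gives the same grasp; the last joint's range is limited). The gripper opens to 94 mm and grips with 3 to 60 N. Pads are 16 mm wide; open, the fingers measure 119 mm over their backs; the gripper's body (75 mm by 177 mm) begins 78 mm behind the grasp point.
Start: joints at [-75.063, 4.996, 78.535, -0, 96.463, -5.907], TCP at [195.704, -514.024, 205.506] pointing down, gripper open.
Joint ranges: [-177.83, 177.83], [-43.37, 116.18], [15.69, 146.23], [-61.86, 241.86], [9.47, 152.12], [-147.06, 147.06]. Speed limits (degrees/s): [159.86, 159.86, 180, 180, 180, 180].

## Interface

Orientations are given as a 3x3 rotation matrix whose columns are the frame's x, y, z axes.
In Python, from rig import bot gives the robot as it stands.
- The arm moves only by the tool move_arm, never from a script. Its argument "rows" is a list of rows, each a list of 3 entries, a list of its own where there are three numbers: the shift along the world's x, y, z as a fraction of full scale, then the turn, a rotation vector about the world's x, y, z as a fraction of full scale, then the closure, from -1 (fully open) to 1 (shut), so that 0 is half open. In form: [[[x, y, z], [rx, ry, rz], gripper], ...]. A call has 1 to 8 rows; each row is the pose to reach, as a shift and turn from the pose commanded when the call began, turning the shorter way round; what a row does not reach only later rows make up. Full scale, the value 1, is 20 cm for a shift and 360 degrees for a turn. A row lasts 1/10 s, in which the tool goes at most 50 mm and 8.59 degrees, less where a joint would pass 70% of its speed; a pose out of reach is approached as far as the arm can. A call with a number of a shift or a turn outside -1 to 1 is refused whole. A call with a gripper value outside its range is refused whole. The fingers move at their own pace and stop on an object; "squeeze" is the grip in N (left out, the last holds). Time passes only in rows, so rows that repeat a pose let the fingers close. It gives the time, the measured TCP pose, the force, the opening and the grip force at its end, in the units of the state.
- bot.state(): the state, without advancing time (a new reading comes with each control period).
- bot.grab_frame(name): name is "scene" or "top" or "wrist"; returns (picture, depth): 420x560x3 uint8, blue, green, red; 420x560 float32, mm along the optical axis (not along the pixel's ray), 0 where there is no reading.
- bot.camera_model(name): a dict with "intrinsics" (3x3 intrinsics, pixels), "T" (4x4, takes a point from camera to world coordinates). Camera axes: x right, y up, looking along -z (the intrinsics and any distortion apply to the point x, -y, -z); pixel columns grow to the right and rows downward; lengths in mm; the calibration is good to about 2 mm. A picture is of the moment at which its call begins: read the wrist's pose just before it. camera_model takes no time and is no camera call; for the wrist camera it gives the pose at the moment of the call.
- bot.hand_in(): hands the job in; it is judged then, once.
The state is a dict: "clock": time; "joint_positions": joint angles; "joint_velocities": joint speeds; "tau": joint torques, N m; "tcp_pos": TCP position; "tool_rot": TCP orientation; "contact_force": force on the tool from outside, world axes, zero at the start; "ft_torque": the same for the moment, N m; "opening": opening from 0.0 (shut) to 1.0 (fully open); "finger_force": force on a finger pad.
Only numpy, scipy, OpenCV 4.12 (cv2) and the standard library are available. Lean on these libraries where they do the work, as an engineer would, in place of code of your own. Each camera call takes 0.05 s, during which the arm holds its last target. There are 200 camera calls.

## Working session

There is one attempt and no reset: what is moved stays moved. The work goes in short steps, Python scripts to look and compute and a tool call to move; the robot and the scene stay as the last step left them, time stands still between calls to the robot, and variables do not carry over. Pictures are saved under pics/ and viewed, at most 11 in all, crops included, and the job is handed in when it is done.

Besides the shell and the picture viewer there is one more tool, called after "Call:" as name([rows], argument=value, ...), one row to a line, values as JSON. move_arm: Moves the arm, as the interface text tells. Shift numbers are shares of 20 cm and turn numbers shares of 360 degrees, none past 1 either way. Its arguments: {"type":"object","properties":{"rows":{"type":"array"},"squeeze":{"type":"number"}},"required":["rows"]}

```bash
ls; mkdir -p pics
cat > h.py <<'E'
import numpy as np, cv2
from rig import bot
def grab(n,save=None):
    m=bot.camera_model(n); im,d=bot.grab_frame(n)
    if save: cv2.imwrite('pics/'+save,im)
    return im,d,m
def cloud(d,m):
    K=np.array(m['intrinsics']);T=np.array(m['T'])
    v,u=np.mgrid[:d.shape[0],:d.shape[1]]
    x=(u-K[0,2])/K[0,0]*d; y=(v-K[1,2])/K[1,1]*d
    P=np.stack([x,-y,-d,np.ones_like(d)],-1)@T.T
    P=P[...,:3]; P[d==0]=np.nan
    return P
E
python3 - <<'E'
from h import *
a,d,m=grab('top');b,d2,m2=grab('scene')
cv2.imwrite('pics/top0.png',a);cv2.imwrite('pics/scene0.png',b)
np.savez('f0.npz',a=a,d=d,b=b,d2=d2,P=cloud(d,m),P2=cloud(d2,m2))
print(m,m2,bot.state())
E
```

```text
pics
{'intrinsics': array([[508.18799655,   0.        , 279.14799607],
       [  0.        , 508.18799655, 210.12214499],
       [  0.        ,   0.        ,   1.        ]]), 'T': array([[ 3.01228618e-01,  9.13475369e-01, -2.73539888e-01,
        -1.66795810e+01],
       [-9.53546390e-01,  2.89546245e-01, -8.31399721e-02,
        -3.07005508e+02],
       [ 3.25613070e-03,  2.85877112e-01,  9.58260755e-01,
         2.09783259e+03],
       [ 0.00000000e+00,  0.00000000e+00,  0.00000000e+00,
         1.00000000e+00]])} {'intrinsics': array([[395.405099  ,   0.        , 281.47387743],
       [  0.        , 395.405099  , 205.9181921 ],
       [  0.        ,   0.        ,   1.        ]]), 'T': array([[-8.04869988e-01,  3.53353297e-01, -4.76786902e-01,
        -1.57667955e+02],
       [-5.93076515e-01, -4.50389947e-01,  6.67389799e-01,
         8.69681052e+02],
       [ 2.10843588e-02,  8.19933134e-01,  5.72070893e-01,
         9.53274109e+02],
       [ 0.00000000e+00,  0.00000000e+00,  0.00000000e+00,
         1.00000000e+00]])} {'clock': 0.1, 'joint_positions': array([-7.50628442e+01,  5.03268372e+00,  7.86130951e+01, -9.07944479e-05,
        9.64614069e+01, -5.90723408e+00]), 'joint_velocities': array([-0.09555961, -0.07862804, -0.22913632, -0.02343654, -0.00199721,
        0.00796626]), 'tau': array([ 2.09675185e-03, -3.41253054e+01, -3.03299797e+01,  7.21267099e-02,
        3.04329861e-02, -1.01215014e-04]), 'tcp_pos': array([ 195.57991921, -513.54729221,  204.46857903]), 'tool_rot': array([[ 9.34550386e-01,  3.55830497e-01, -4.83722629e-04],
       [ 3.55830774e-01, -9.34548658e-01,  1.80712159e-03],
       [ 1.90966639e-04, -1.86096958e-03, -9.99998250e-01]]), 'contact_force': array([ 1.44722341, -0.04824582, -0.70124111]), 'ft_torque': array([ 0.06865872, -0.01155047,  0.02044218]), 'finger_force': 0.0, 'opening': 1.0032307247779175}
```

View pics/top0.png

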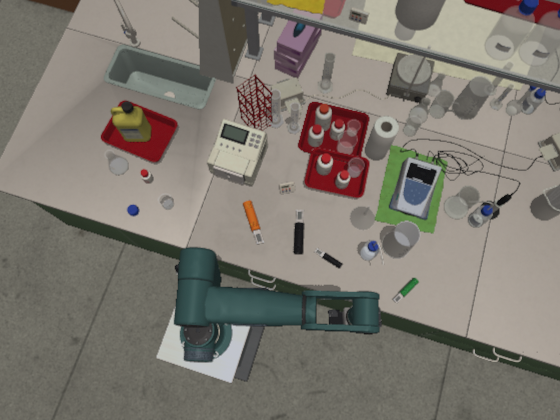

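View pics/scene0.png

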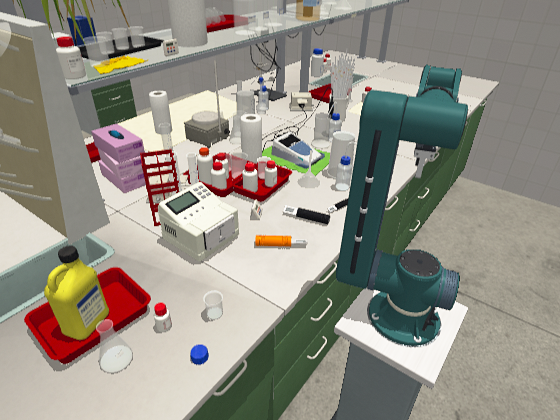

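The top view shows the black paddle at (299,235) with its blade tip at (299,212), a smaller black one at (330,260), the timer at (286,187) and the photometer at (237,150) with its face towards (228,178). The scene view shows the dark slot at about (222,234).

Run:
```python
from h import *
f=np.load('f0.npz');P=f['P'];a=f['a']
for n,u,v in [('bladetip',299,213),('blade',299,217),('hand',299,237),('hend',298,251),('timer',286,187),('photoTop',240,140),('front',226,176),('front2',240,180),('bench',270,200),('orangeh',251,215),('beaker',167,202),('bottle',147,175)]:
    print(n,np.round(np.nanmedian(P[v-1:v+2,u-1:u+2].reshape(-1,3),axis=0)))
hsv=cv2.cvtColor(a,cv2.COLOR_BGR2HSV)
m=(hsv[...,2]<60)&(P[...,2]<60)&(P[...,2]>8); m[:, :285]=0;m[:,312:]=0;m[:220]=0;m[258:]=0
p=P[m];c=np.nanmean(p,0);w=np.linalg.svd(p[:,:2]-c[:2],full_matrices=False)[2][0]
print(m.sum(),c,w,np.ptp((p[:,:2]-c[:2])@w),p.min(0),p.max(0))
P2=f['P2'];h2=cv2.cvtColor(f['b'],cv2.COLOR_BGR2HSV)
for u,v in [(222,234),(205,240),(235,224),(222,222),(222,245),(205,255)]: print(u,v,np.round(P2[v,u]),f['b'][v,u])
cv2.imwrite('pics/crop1.png',cv2.resize(f['b'][170:270,150:350],None,fx=4,fy=4,interpolation=cv2.INTER_CUBIC))
```

```text
bladetip [ 589. -211.   16.]
blade [ 573. -216.   20.]
hand [ 484. -242.   39.]
hend [ 426. -256.   38.]
timer [ 678. -126.   45.]
photoTop [779. 108. 155.]
front [637. 128.  72.]
front2 [635.  65.  85.]
bench [614. -73.  -4.]
orangeh [516. -23.  39.]
beaker [470. 348.  -1.]
bottle [538. 450.  74.]
260 [ 480.01179329 -241.10561886   35.78955371] [-0.96614317 -0.25800656] 131.6129717758898 [ 416.85086385 -272.4419253    12.07012979] [ 545.70078133 -209.43594952   57.80688862]
222 234 [635. 114.  77.] [136 140 144]
205 240 [649. 181.  87.] [76 77 79]
235 224 [644.  36.  69.] [135 151 152]
222 222 [636. 108. 125.] [227 232 236]
222 245 [647. 107.  15.] [117 132 132]
205 255 [647. 190.  26.] [120 135 135]
```

View pics/crop1.png

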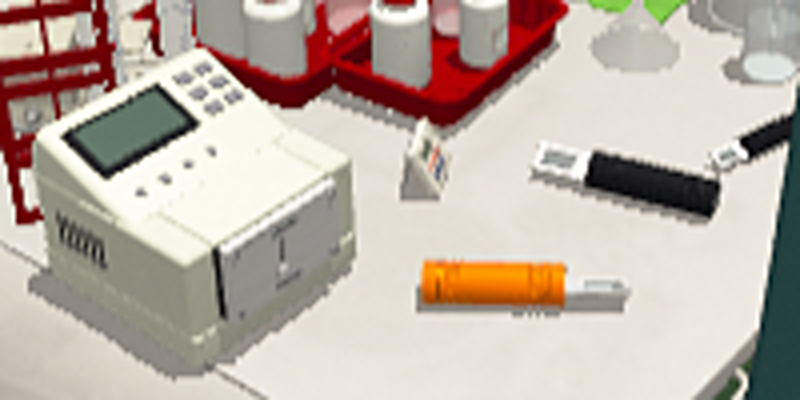

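The crop shows the slot at crop (282,258), which is scene pixel about (220.5,234.5), in the middle of the grey plate. The big black paddle's blade shows its flat face towards the camera. Next I move over the paddle for a close wrist view.

Call:
move_arm([
  [[0.2,0.2,0.2],[0,0,0],1],
  [[0.45,0.45,0.3],[0,0,0],1],
  [[0.7,0.7,0.3],[0,0,0],1],
  [[0.95,0.95,0.3],[0,0,-0.016],1],
  [[1,1,0.3],[0,0,-0.016],1],
])

```text
clock: 0.6
tcp_pos: [364.5, -344.7, 263.2]
tool_rot: [[0.966, 0.258, 0.0], [0.258, -0.966, -0.0], [0.0, 0.0, -1.0]]
contact_force: [1.2, -0.4, 0.2]
opening: 0.613
finger_force: 0.0
```

Call:
move_arm([
  [[0.2,0.25,0],[0,0,0],1],
  [[0.25,0.35,0],[0,0,0],1],
  [[0.25,0.35,0],[0,0,0],1],
  [[0.25,0.35,0],[0,0,0],1],
])

```text
clock: 1.0
tcp_pos: [413.6, -275.7, 262.8]
tool_rot: [[0.965, 0.262, -0.001], [0.262, -0.965, -0.0], [-0.001, -0.0, -1.0]]
contact_force: [-0.1, -0.5, -0.7]
opening: 0.271
finger_force: 0.0
```

Run:
```python
from h import *
s=bot.state();a,d,m=grab('wrist','w1.png');P=cloud(d,m);np.savez('w1.npz',a=a,d=d,P=P)
print(s['clock'],s['tcp_pos'],s['tool_rot'],s['contact_force'],m['T'])
```

```text
1.0 [ 413.55011555 -275.74084954  262.78649206] [[ 9.65062824e-01  2.62016686e-01 -1.00072870e-03]
 [ 2.62016618e-01 -9.65063341e-01 -2.00688691e-04]
 [-1.01835036e-03 -6.85303535e-05 -9.99999479e-01]] [-0.06246478 -0.52493468 -0.68449844] [[ 2.60369942e-01  9.39996251e-01  2.20487055e-01  4.76134205e+02]
 [-9.65508777e-01  2.53618256e-01  5.89116394e-02 -2.58928469e+02]
 [-5.42822329e-04 -2.28221007e-01  9.73609202e-01  4.41845043e+02]
 [ 0.00000000e+00  0.00000000e+00  0.00000000e+00  1.00000000e+00]]
```

View pics/w1.png

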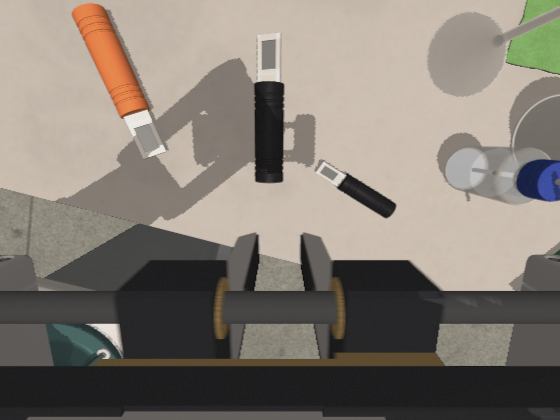

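The wrist view shows the black handle from (268,182) to (269,83) and the blade from there to (269,33). The bench around it is clear, with the small black paddle at (355,188).

```bash
cat >> h.py <<'E'
def paddle(P,a,box):
    u0,u1,v0,v1=box; hs=cv2.cvtColor(a,cv2.COLOR_BGR2HSV)
    M=np.zeros(a.shape[:2],bool);M[v0:v1,u0:u1]=1
    h=M&(hs[...,2]<70)&(P[...,2]>22)
    p=P[h]; c=p.mean(0); w=np.linalg.svd(p[:,:2]-c[:2],full_matrices=False)[2][0]; w*=np.sign(w[0])
    t=(p[:,:2]-c[:2])@w; n=np.array([-w[1],w[0]]); s=(p[:,:2]-c[:2])@n
    lo,hi=np.percentile(t,[.5,99.5]); sl,sh=np.percentile(s,[1,99])
    mid=c[:2]+w*(lo+hi)/2+n*(sl+sh)/2
    print('handle mid',mid,'yaw',np.degrees(np.arctan2(w[1],w[0])),'len',hi-lo,'wid',sh-sl,'top z',np.percentile(p[:,2],[50,98]))
    q=P[M]; T=(q[:,:2]-mid)@w; S=(q[:,:2]-mid)@n
    b=(T>72)&(T<118)&(abs(S)<24)&(q[:,2]>4)
    B=np.c_[T[b],S[b],q[b,2]]; print('blade n',b.sum(),'S',np.percentile(B[:,1],[2,98]),'z',np.percentile(B[:,2],[2,50,98]),'tip T',T[(abs(S)<15)&(q[:,2]>6)].max())
    if b.sum()>20:
        k=np.abs(B[:,1])<14; co=np.linalg.lstsq(np.c_[B[k],np.ones(k.sum())][:,[0,1,3]],B[k,2],rcond=None)[0]
        print('slope T,S deg',np.degrees(np.arctan(co[:2])),'z at axis,T=95',co[0]*95+co[2])
    return mid,w,n
E
python3 - <<'E'
from h import *
f=np.load('w1.npz');P=f['P'];paddle(P,f['a'],(235,305,20,195))
print(np.nanmedian(P[190:230,240:300,2]),P[110:180:10,268,2])
E
```

```text
handle mid [ 482.0020729  -242.31349941] yaw 14.581672488970362 len 126.62710061325762 wid 37.071389118268655 top z [37.07983945 40.62115724]
blade n 909 S [-15.76618289  14.30816596] z [16.6072045  21.86668041 28.7713895 ] tip T 124.53566908214269
slope T,S deg [ -1.82559806 -21.72389582] z at axis,T=95 21.985085933915215
-0.05815450577136971 [40.12877486 40.04952546 39.47853773 40.38357584 38.74060729 38.80004918
 39.49246491]
```

Call:
move_arm([
  [[0.2,0.08,-0.15],[0,0,0],1],
  [[0.35,0.14,-0.35],[0,0,0],1],
  [[0.35,0.14,-0.58],[0,0,0],1],
  [[0.35,0.14,-0.8],[0,0,0],1],
  [[0.35,0.14,-0.95],[0,0,0],1],
  [[0.35,0.14,-1],[0,0,0],1],
  [[0.35,0.14,-1],[0,0,0],1],
  [[0.35,0.14,-1],[0,0,0],1],
])

```text
clock: 1.85
tcp_pos: [484.3, -249.8, 65.1]
tool_rot: [[0.966, 0.259, 0.003], [0.259, -0.966, -0.002], [0.002, 0.003, -1.0]]
contact_force: [0.5, -0.1, 0.5]
opening: 0.006
finger_force: 0.0
```

Call:
move_arm([
  [[0,0.008,-0.06],[0,0,0],1],
  [[0,0.008,-0.1],[0,0,0],1],
  [[0,0.008,-0.12],[0,0,0],1],
  [[0,0.008,-0.13],[0,0,0],1],
  [[0,0.008,-0.13],[0,0,0],1],
  [[0,0.008,-0.13],[0,0,0],1],
])

```text
clock: 2.45
tcp_pos: [484.1, -248.5, 39.8]
tool_rot: [[0.966, 0.26, 0.002], [0.26, -0.966, -0.005], [0.001, 0.005, -1.0]]
contact_force: [-3.6, -1.1, 7.6]
opening: 0.005
finger_force: 4.1
```

Call:
move_arm([
  [[-0.004,0.015,-0.003],[0,0,0],1],
  [[-0.008,0.03,-0.003],[0,0,0],1],
  [[-0.012,0.045,-0.003],[0,0,0],1],
  [[-0.016,0.06,-0.003],[0,0,0],1],
  [[-0.02,0.075,-0.003],[0,0,0],1],
  [[-0.024,0.09,-0.003],[0,0,0],1],
  [[-0.028,0.105,-0.003],[0,0,0],1],
  [[-0.031,0.119,-0.003],[0,0,0],1],
])

```text
clock: 3.25
tcp_pos: [477.8, -224.0, 39.5]
tool_rot: [[0.966, 0.26, 0.002], [0.26, -0.966, -0.003], [0.001, 0.004, -1.0]]
contact_force: [-5.2, 0.4, 9.2]
opening: 0.003
finger_force: 4.6
```

Run:
```python
from h import *
a,d,m=grab('wrist','w2.png');P=cloud(d,m);s=bot.state();print(s['tcp_pos'],s['contact_force'])
```

```text
[ 477.68854087 -223.41751197   39.34386012] [-2.83056842  1.36916831 11.47489626]
```

View pics/w2.png

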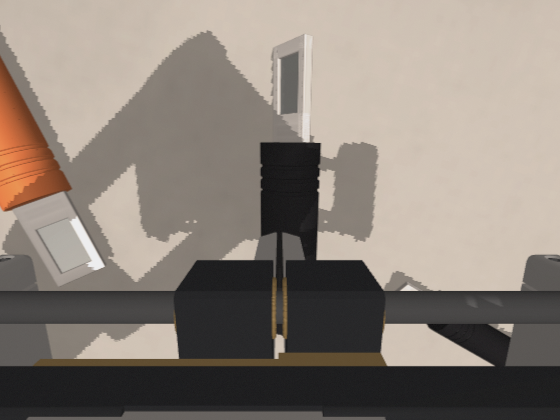

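The blade has rolled to a tilt of about 55° (seen foreshortened at 273–312, 37–143), so the rolling works as expected. I regrip on top and make a second stroke.

Call:
move_arm([
  [[0,0,0.05],[0,0,0],1],
  [[0.008,-0.03,0.05],[0,0,0],1],
  [[0.015,-0.058,0.05],[0,0,0],1],
  [[0.015,-0.058,0.05],[0,0,0],1],
  [[0.015,-0.058,0.02],[0,0,0],1],
  [[0.015,-0.058,0],[0,0,0],1],
  [[0.015,-0.058,-0.001],[0,0,0],1],
  [[0.015,-0.058,-0.001],[0,0,0],1],
])

```text
clock: 4.1
tcp_pos: [481.4, -237.1, 39.5]
tool_rot: [[0.966, 0.26, 0.003], [0.26, -0.966, -0.006], [0.001, 0.006, -1.0]]
contact_force: [-3.1, -2.2, 12.7]
opening: 0.002
finger_force: 6.3
```

Call:
move_arm([
  [[-0.004,0.015,0],[0,0,0],1],
  [[-0.008,0.03,0],[0,0,0],1],
  [[-0.012,0.045,0],[0,0,0],1],
  [[-0.016,0.06,0],[0,0,0],1],
  [[-0.02,0.075,0],[0,0,0],1],
  [[-0.024,0.09,0],[0,0,0],1],
  [[-0.028,0.105,0],[0,0,0],1],
  [[-0.031,0.119,0],[0,0,0],1],
])

```text
clock: 4.9
tcp_pos: [474.9, -211.9, 39.4]
tool_rot: [[0.966, 0.26, 0.002], [0.26, -0.966, -0.003], [0.001, 0.004, -1.0]]
contact_force: [-4.5, 0.2, 12.3]
opening: 0.005
finger_force: 6.5
```

Call:
move_arm([
  [[0,0,0],[0,0,0],1],
  [[0,0,0.05],[0,0,0],1],
  [[-0.2,-0.05,0.25],[0,0,0],0.5],
  [[-0.3,-0.08,0.5],[0,0,0],0],
  [[-0.35,-0.1,0.75],[0,0,0],-0.3],
  [[-0.35,-0.1,0.85],[0,0,0],-0.3],
  [[-0.35,-0.1,0.85],[0,0,0],-0.3],
  [[-0.35,-0.1,0.85],[0,0,0],-0.3],
])

```text
clock: 5.7
tcp_pos: [404.2, -230.7, 206.3]
tool_rot: [[0.966, 0.26, 0.001], [0.26, -0.966, -0.0], [0.0, 0.0, -1.0]]
contact_force: [-0.1, 0.7, -0.2]
opening: 0.48
finger_force: 0.0
```

Run:
```python
from h import *
s=bot.state();a,d,m=grab('wrist','w3.png');P=cloud(d,m);np.savez('w3.npz',a=a,d=d,P=P)
print(s['clock'],s['tcp_pos'],s['opening'])
```

```text
5.7 [ 404.16712254 -230.65850553  206.25071815] 0.480435025995354
```

View pics/w3.png

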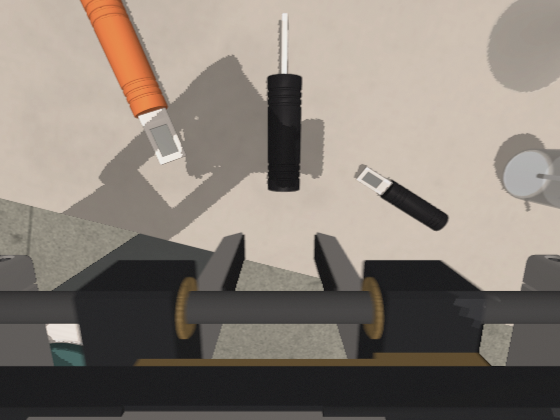

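The blade now appears as a thin white bar at (284,13–74), standing on edge, with the handle at (284,132). Next I measure the remaining tilt, the paddle pose and the photometer face.

Run:
```python
from h import *
f=np.load('w3.npz');P=f['P'];a=f['a']
mid,w,n=paddle(P,a,(255,312,8,200))
R=P[8:72,265:305].reshape(-1,3);T=(R[:,:2]-mid)@w;S=(R[:,:2]-mid)@n
for t0 in (75,90,105):
    k=(T>t0)&(T<t0+15)&(R[:,2]>30); print('top edge S',S[k].mean(),np.ptp(S[k]),'z',np.median(R[k,2]),k.sum())
# photometer face from top and scene clouds
f=np.load('f0.npz')
P2=f['P2'];b=f['b']
q=P2[215:262,205:237].reshape(-1,3); 
k=(q[:,0]>610)&(q[:,0]<665)&(q[:,2]>45)&(q[:,2]<125);q=q[k]
for _ in range(4):
    co=np.linalg.lstsq(np.c_[q[:,1:],np.ones(len(q))],q[:,0],rcond=None)[0]; r=q[:,0]-np.c_[q[:,1:],np.ones(len(q))]@co; q=q[abs(r)<max(2,2*r.std())]
print('face x=',co,r.std(),len(q),'yaw',np.degrees(np.arctan(-co[0])))
```

```text
handle mid [ 475.41607585 -217.57025775] yaw 14.826536579096652 len 127.17172248680492 wid 35.71723311225638 top z [37.1932216  40.55009842]
blade n 316 S [-4.31258086  2.96913528] z [ 9.32350294 35.67787807 37.55366247] tip T 124.21565939276256
slope T,S deg [-0.84447194 68.50979856] z at axis,T=95 33.504082388577295
top edge S 0.22747959633547593 5.505374113394028 z 35.750380958692915 89
top edge S 0.22698673738661662 5.454693131193262 z 35.89583129797455 92
top edge S -0.13198555831141723 5.45518495672451 z 35.76178153485293 78
face x= [3.46041715e-02 1.37015994e-03 6.31831382e+02] 1.6911153332475184 469 yaw -1.9818821643575222
```

Call:
move_arm([
  [[0.1,0.2,0.1],[0,0,-0.02],-0.3],
  [[0.2,0.4,0.1],[0,0,-0.04],-0.4],
  [[0.3,0.6,0.1],[0,0,-0.047],-0.4],
  [[0.4,0.85,0.1],[0,0,-0.047],-0.4],
  [[0.4,0.85,0.1],[0,0,-0.047],-0.4],
])

```text
clock: 6.25
tcp_pos: [484.3, -55.3, 223.1]
tool_rot: [[1.0, -0.024, -0.005], [-0.024, -1.0, 0.004], [-0.005, -0.003, -1.0]]
contact_force: [-0.0, -0.6, -1.2]
opening: 0.696
finger_force: 0.0
```

Call:
move_arm([
  [[0.1,0.2,0],[0,-0.022,0],-0.4],
  [[0.2,0.4,0],[0,-0.044,0],-0.4],
  [[0.3,0.6,-0.1],[0,-0.066,0],-0.4],
  [[0.4,0.85,-0.2],[0,-0.088,0],-0.4],
  [[0.4,0.88,-0.3],[0,-0.11,0],-0.4],
  [[0.4,0.88,-0.4],[0,-0.132,0],-0.4],
  [[0.4,0.88,-0.45],[0,-0.153,0],-0.4],
  [[0.4,0.88,-0.45],[0,-0.153,0],-0.4],
])

```text
clock: 7.05
tcp_pos: [552.4, 112.9, 116.4]
tool_rot: [[0.595, -0.019, 0.803], [-0.025, -1.0, -0.005], [0.803, -0.017, -0.596]]
contact_force: [-2.4, -0.2, -3.0]
opening: 0.701
finger_force: 0.0
```

Run:
```python
from h import *
s=bot.state();a,d,m=grab('wrist','w4.png');P=cloud(d,m);np.savez('w4.npz',a=a,d=d,P=P,K=m['intrinsics'],T=m['T'])
print(s['clock'],s['tcp_pos'],s['tool_rot'],s['joint_positions'])
```

```text
7.05 [552.43015423 112.86688857 116.35812738] [[ 0.59542782 -0.01863907  0.80319257]
 [-0.02511428 -0.99967409 -0.00458079]
 [ 0.80301618 -0.01744407 -0.59570187]] [ 11.81506782 -20.45731087 128.17815503 -27.22100287  21.67427891
 124.09678111]
```

View pics/w4.png

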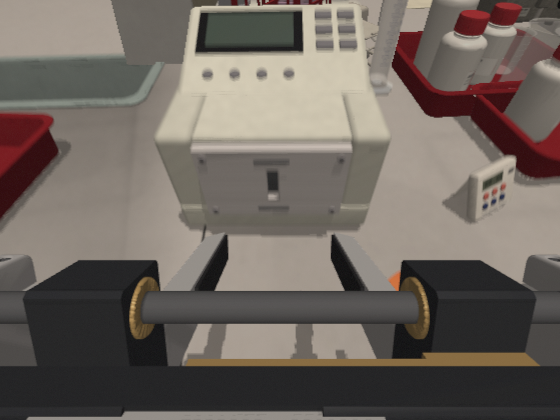

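The wrist view shows the face plate at (197–348, 150–212) with the slot upright at (272,170–202), dark at the top and with a lit bottom edge. The timer is at (492,188).

```bash
python3 - <<'E'
from h import *
f=np.load('w4.npz');P=f['P'];a=f['a'];K=f['K'];T=f['T']
M=np.zeros(a.shape[:2],bool);M[160:208,208:340]=1;M[165:206,258:288]=0
q=P[M];q=q[(q[:,2]>47)&(q[:,2]<123)]
for _ in range(5):
    A=np.c_[q[:,1:],np.ones(len(q))];co=np.linalg.lstsq(A,q[:,0],rcond=None)[0];r=q[:,0]-A@co;q=q[abs(r)<max(1.5,2*r.std())]
print('face',co,r.std(),len(q))
def ray(u,v):
    dd=T[:3,:3]@np.array([(u-K[0,2])/K[0,0],-(v-K[1,2])/K[1,1],-1]);o=T[:3,3]
    t=(co[2]+co[0]*o[1]+co[1]*o[2]-o[0])/(dd[0]-co[0]*dd[1]-co[1]*dd[2]);return o+t*dd
g=cv2.cvtColor(a,cv2.COLOR_BGR2GRAY).astype(int)
print(g[164:210:1,268:277].mean(1).round().astype(int))
print(g[174:190,258:288].mean(0).round().astype(int))
for u,v in [(272,168),(272,186),(272,203),(197,180),(348,180)]: print(u,v,ray(u,v).round(1))
E
python3 - <<'E'
import cv2
a=cv2.imread('pics/w4.png');cv2.imwrite('pics/c4.png',cv2.resize(a[140:225,190:355],None,fx=4.8,fy=4.8,interpolation=cv2.INTER_NEAREST))
E
```

```text
face [ 3.42702711e-02 -9.04756849e-04  6.30985382e+02] 0.49764374487884966 5033
[ 79  89  96 100  91  87  81  68  57  44  43  43  43  43  42  42  42  41
  41  41  40  41  42  42  41  46  67  81  96 112 132 153 158 146 144 133
 116 102 104 105 103 100  88  81  80  86]
[106 106 106 106 106 106 106 104  98  76  47  42  41  42  41  42  41  41
  41  54  78  96 103 104 104 105 104 104 105 106]
272 168 [634.9 116.8 108.9]
272 186 [634.9 117.6  87.5]
272 203 [635.  118.4  64.6]
197 180 [637.2 183.4  95.2]
348 180 [632.6  51.   94.6]
```

View pics/c4.png

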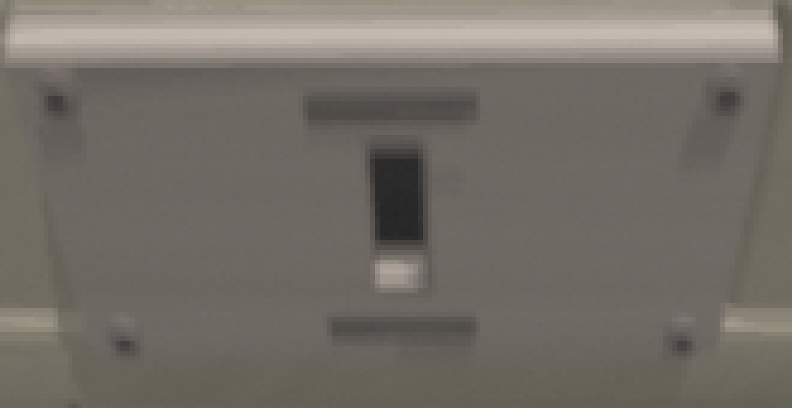

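The crop shows the slot at image columns 267–278 and rows 170–200.

Run:
```python
from h import *
f=np.load('w4.npz');K=f['K'];T=f['T'];co=[3.427e-2,-9.05e-4,630.985]
def ray(u,v):
    dd=T[:3,:3]@np.array([(u-K[0,2])/K[0,0],-(v-K[1,2])/K[1,1],-1]);o=T[:3,3]
    t=(co[2]+co[0]*o[1]+co[1]*o[2]-o[0])/(dd[0]-co[0]*dd[1]-co[1]*dd[2]);return o+t*dd
for u,v in [(272.4,170.1),(272.4,199.9),(267.1,182),(277.8,182),(272.4,185)]: print(ray(u,v).round(1))
print(T[:3,3])
s=np.load('f0.npz')
```

```text
[634.9 116.6 106.5]
[635.  117.9  69. ]
[635.1 121.7  92.5]
[634.7 112.3  92.5]
[634.9 117.2  88.7]
[446.6957393  111.7100501  275.44114145]
```

Call:
move_arm([
  [[-0.05,0,0.1],[0,0.022,0],-0.4],
  [[-0.1,0,0.2],[0,0.044,0],-0.4],
  [[-0.15,-0.15,0.3],[0,0.066,0],-0.4],
  [[-0.2,-0.35,0.4],[0,0.088,0],-0.4],
  [[-0.25,-0.55,0.4],[0,0.11,0],-0.4],
  [[-0.3,-0.75,0.4],[0,0.132,0],-0.4],
  [[-0.4,-0.95,0.3],[0,0.149,0],-0.4],
  [[-0.4,-1,0.2],[0,0.149,0],-0.4],
])

```text
clock: 7.9
tcp_pos: [489.2, -89.2, 181.6]
tool_rot: [[0.999, -0.033, 0.032], [-0.033, -0.999, 0.001], [0.032, -0.002, -0.999]]
contact_force: [-0.5, -0.8, -0.8]
opening: 0.7
finger_force: 0.0
```

Call:
move_arm([
  [[-0.05,-0.2,0],[0,0.005,0.02],-0.4],
  [[-0.1,-0.4,0],[0,0.005,0.04],-0.4],
  [[-0.14,-0.6,-0.1],[0,0.005,0.046],-0.4],
  [[-0.14,-0.66,-0.3],[0,0.005,0.046],-0.4],
  [[-0.14,-0.66,-0.5],[0,0.005,0.046],-0.4],
  [[-0.14,-0.66,-0.6],[0,0.005,0.046],-0.4],
  [[-0.14,-0.66,-0.6],[0,0.005,0.046],-0.4],
  [[-0.14,-0.66,-0.6],[0,0.005,0.046],-0.4],
])

```text
clock: 8.7
tcp_pos: [459.2, -218.3, 59.7]
tool_rot: [[0.967, 0.255, -0.002], [0.255, -0.967, 0.002], [-0.001, -0.002, -1.0]]
contact_force: [-0.3, -0.9, 0.6]
opening: 0.698
finger_force: 0.0
```

Call:
move_arm([
  [[0.008,-0.015,-0.1],[0,0,0],-0.4],
  [[0.008,-0.015,-0.2],[0,0,0],-0.4],
  [[0.008,-0.015,-0.26],[0,0,0],-0.4],
  [[0.008,-0.015,-0.275],[0,0,0],-0.4],
  [[0.008,-0.015,-0.275],[0,0,0],-0.4],
])

```text
clock: 9.2
tcp_pos: [458.7, -220.0, 2.6]
tool_rot: [[0.967, 0.255, -0.005], [0.255, -0.967, 0.002], [-0.004, -0.003, -1.0]]
contact_force: [-0.3, 0.7, 0.3]
opening: 0.7
finger_force: 0.0
```

Run:
```python
from h import *
s=bot.state();print(s['tcp_pos'],s['tool_rot'],s['contact_force'],s['joint_positions'])
```

```text
[ 458.74635424 -220.02571937    2.62159685] [[ 0.9670398   0.25457371 -0.00512389]
 [ 0.25458671 -0.96704776  0.00205966]
 [-0.00443071 -0.00329625 -0.99998475]] [-0.2790704   0.68593931  0.30207103] [-3.19722585e+01  7.68883981e+00  9.95521881e+01 -5.78504678e-02
  7.30705121e+01  4.32959106e+01]
```

Now I close the gripper at about 40 N, then read the state.

Call:
move_arm([
  [[0,0,0.005],[0,0,0],0.2],
  [[0,0,0.005],[0,0,0],0.4],
  [[0,0,0.005],[0,0,0],1],
  [[0,0,0.005],[0,0,0],1],
  [[0,0,0.005],[0,0,0],1],
  [[0,0,0.005],[0,0,0],1],
], squeeze=40)

```text
clock: 9.8
tcp_pos: [458.2, -220.0, 3.1]
tool_rot: [[0.967, 0.254, -0.006], [0.254, -0.967, 0.002], [-0.005, -0.003, -1.0]]
contact_force: [0.2, -0.8, 2.4]
opening: 0.417
finger_force: 40.0
```

Call:
move_arm([
  [[0,0,0.05],[0,0,0],1],
  [[0,0,0.2],[0,0,0],1],
  [[0,0,0.4],[0,0,0],1],
  [[0,0,0.5],[0,0,0],1],
  [[0,0.15,0.5],[0,0,-0.02],1],
  [[0,0.3,0.5],[0,0,-0.04],1],
  [[0,0.4,0.5],[0,0,-0.046],1],
  [[0,0.4,0.5],[0,0,-0.046],1],
])

```text
clock: 10.6
tcp_pos: [456.8, -137.1, 102.0]
tool_rot: [[1.0, -0.029, -0.008], [-0.029, -1.0, 0.006], [-0.008, -0.006, -1.0]]
contact_force: [0.1, -0.2, -1.5]
opening: 0.414
finger_force: 40.0
```

Call:
move_arm([
  [[0,0.15,0],[0,0,0],1],
  [[0,0.35,0],[0,0,0],1],
  [[0,0.6,0],[0,0,0],1],
  [[0,0.85,0],[0,0,0],1],
  [[0,1,0],[0,0,0],1],
  [[0,1,0],[0,0,0],1],
  [[0,1,0],[0,0,0],1],
])

```text
clock: 11.3
tcp_pos: [457.5, 60.0, 102.1]
tool_rot: [[1.0, -0.03, -0.007], [-0.03, -1.0, 0.003], [-0.007, -0.003, -1.0]]
contact_force: [0.6, -0.7, -2.0]
opening: 0.417
finger_force: 40.0
```

Run:
```python
from h import *
s=bot.state();a,d,m=grab('wrist','w5.png');P=cloud(d,m);np.savez('w5.npz',a=a,d=d,P=P,K=m['intrinsics'],T=m['T'],tcp=s['tcp_pos'],R=s['tool_rot'])
print(s['clock'],s['tcp_pos'],s['tool_rot'],s['contact_force'])
```

```text
11.3 [457.54465458  60.02555104 102.11351468] [[ 0.99951546 -0.03038477 -0.0067538 ]
 [-0.03036316 -0.99953355  0.00328008]
 [-0.00685032 -0.00307342 -0.99997181]] [ 0.58261867 -0.66962771 -1.9742418 ]
```

View pics/w5.png

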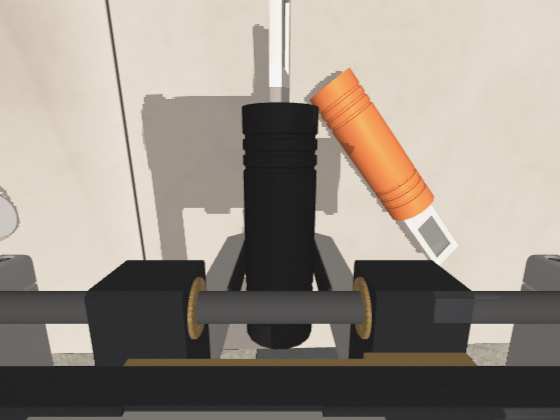

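The held paddle is in view: the shoulder at (280,105), handle columns 243–318, and the blade's top edge about 270–283 with its right side just visible. Next I compute the tilt and pose in the tool frame.

```bash
cat > inh.py <<'E'
from h import *
def inhand(fn):
    f=np.load(fn);P=f['P'];a=f['a'];R=f['R']
    Q=(P-f['tcp'])@R   # tool frame
    g=cv2.cvtColor(a,cv2.COLOR_BGR2GRAY).astype(int)
    for v in (112,130,150,170,190,210):
        k=np.where((g[v]<60)&(Q[v,:,2]<10)&(np.arange(560)>235)&(np.arange(560)<325))[0]
        q=Q[v,k];i=q[:,2].argmin()
        c=np.polyfit(q[:,1],q[:,2],2)
        print('handle row',v,'x',q[:,0].mean().round(1),'y edges',q[:,1].min().round(1),q[:,1].max().round(1),'mid',((q[:,1].min()+q[:,1].max())/2).round(2),'ztop',q[:,2].min().round(1))
    for v in range(5,102,12):
        k=np.where((Q[v,:,2]<0)&(np.arange(560)>250)&(np.arange(560)<310))[0]
        q=Q[v,k]; e=q[q[:,2]<np.percentile(q[:,2],30)+2]
        print('blade row',v,'u',k.min(),k.max(),'x',e[:,0].mean().round(1),'edge y',e[:,1].min().round(2),e[:,1].max().round(2),'all',q[:,1].min().round(2),q[:,1].max().round(2),'z',np.median(e[:,2]).round(1), g[v,k.min():k.max()+1].tolist() if v==53 else '')
    return Q
E
python3 -c "
from inh import *
inhand('w5.npz');f=np.load('w5.npz');print(((f['T'][:3,3]-f['tcp'])@f['R']))"
```

```text
handle row 112 x 78.2 y edges -18.5 19.5 mid 0.49 ztop -37.4
handle row 130 x 70.0 y edges -18.1 19.0 mid 0.48 ztop -37.5
handle row 150 x 60.6 y edges -17.5 18.2 mid 0.36 ztop -36.7
handle row 170 x 50.8 y edges -18.3 18.6 mid 0.16 ztop -36.4
handle row 190 x 41.0 y edges -18.5 18.8 mid 0.13 ztop -37.4
handle row 210 x 30.8 y edges -18.2 19.2 mid 0.49 ztop -37.2
blade row 5 u 269 290 x 122.9 edge y -4.02 1.7 all -4.02 6.14 z -32.3 
blade row 17 u 269 290 x 118.2 edge y -4.06 1.7 all -4.06 6.19 z -32.3 
blade row 29 u 269 290 x 113.6 edge y -4.12 1.71 all -4.12 6.24 z -31.8 
blade row 41 u 269 290 x 108.7 edge y -4.18 1.71 all -4.18 6.3 z -31.7 
blade row 53 u 269 290 x 103.7 edge y -4.2 1.25 all -4.2 6.34 z -32.6 [217, 238, 239, 240, 241, 241, 242, 243, 244, 244, 244, 241, 215, 136, 115, 149, 228, 244, 243, 225, 168, 199]
blade row 65 u 269 289 x 98.6 edge y -4.23 1.72 all -4.23 5.69 z -32.4 
blade row 77 u 269 289 x 93.6 edge y -4.3 1.71 all -4.3 5.76 z -32.1 
blade row 89 u 269 288 x 88.4 edge y -4.35 1.73 all -4.35 5.18 z -32.4 
blade row 101 u 269 289 x 83.1 edge y -4.39 1.73 all -4.39 5.87 z -32.5 
[  64.68780531    0.36920941 -179.10066108]
```

The blade leans 5.7° because the handle rolled slightly as the grip closed. I correct that with a +5.7° turn about world x and line up about 20 mm in front of the slot.

Call:
move_arm([
  [[0,0.1,0],[0.008,0,0],1],
  [[0,0.25,0],[0.016,0,0],1],
  [[0.03,0.32,-0.08],[0.016,0,-0.0005],1],
  [[0.06,0.322,-0.15],[0.016,0,-0.0005],1],
  [[0.078,0.322,-0.17],[0.016,0,-0.0005],1],
  [[0.078,0.322,-0.17],[0.016,0,-0.0005],1],
  [[0.078,0.322,-0.17],[0.016,0,-0.0005],1],
])

```text
clock: 12.05
tcp_pos: [473.6, 123.8, 68.5]
tool_rot: [[0.999, -0.036, -0.006], [-0.036, -0.994, 0.104], [-0.01, -0.104, -0.995]]
contact_force: [-0.1, 0.3, -1.9]
opening: 0.416
finger_force: 40.0
```

Run:
```python
from inh import *
s=bot.state();a,d,m=grab('wrist','w6.png');P=cloud(d,m);np.savez('w6.npz',a=a,d=d,P=P,tcp=s['tcp_pos'],R=np.eye(3))
b,d2,m2=grab('scene','s6.png')
print(s['clock'],s['tcp_pos'],s['tool_rot'],s['contact_force'])
inhand_R=s['tool_rot']
# in world axes along blade: top edge y vs handle mid y, relative to tcp
Q=P-s['tcp_pos'];g=cv2.cvtColor(a,cv2.COLOR_BGR2GRAY)
for v in (120,160,200):
    k=np.where((g[v]<60)&(Q[v,:,2]>-5)&(np.arange(560)>235)&(np.arange(560)<325))[0];q=Q[v,k];print('h',q[:,0].mean(),(q[:,1].min()+q[:,1].max())/2,q[:,2].max())
for v in (5,45,85):
    k=np.where((Q[v,:,2]>0)&(np.arange(560)>250)&(np.arange(560)<310))[0];q=Q[v,k];e=q[q[:,2]>q[:,2].max()-3];print('b',k.min(),k.max(),e[:,0].mean(),e[:,1].min(),e[:,1].max(),e[:,2].max())
cv2.imwrite('pics/s6c.png',cv2.resize(b[185:265,170:270],None,fx=7,fy=7,interpolation=cv2.INTER_CUBIC))
```

```text
12.05 [473.58875293 123.81884189  68.46800106] [[ 0.99931948 -0.03643136 -0.00577324]
 [-0.03563031 -0.9938945   0.10442323]
 [-0.00954228 -0.10414647 -0.99451619]] [-0.14293062  0.28438021 -1.91434265]
h 74.66328665819736 -5.9160822947476035 36.9848483803907
h 55.98969781787164 -4.793831854986088 38.311962509922495
h 36.13951990720029 -4.14067712161539 36.70194011178489
b 269 290 123.14632886701122 -9.439651188669373 -3.784281404475152 32.225281518181475
b 269 290 107.18003477440607 -8.115950182120343 -2.9275390726469084 32.66298247380189
b 269 289 90.33202482930568 -7.816007028123167 -2.1861517176534875 33.20304739190817
```

View pics/s6c.png

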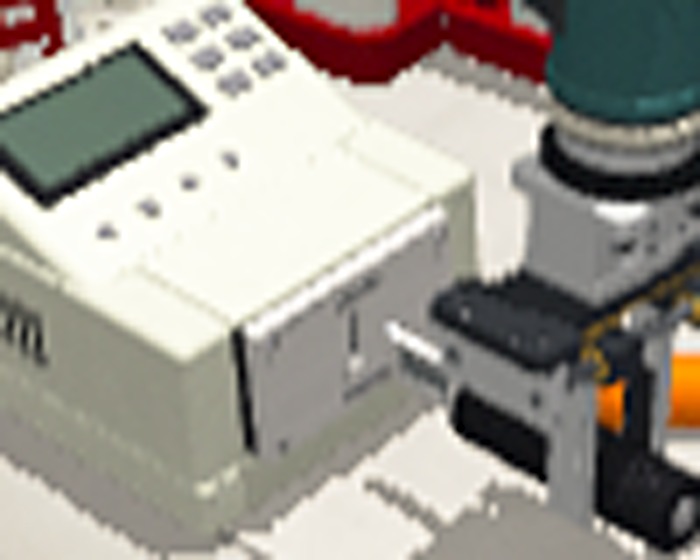

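The scene crop shows the blade's leading top corner at (390,325) and the slot at (353, 310–368), roughly in line. A check by projection follows.

Run:
```python
from h import *
m=bot.camera_model('scene');K=np.array(m['intrinsics']);T=np.array(m['T'])
def pr(p):
    c=np.linalg.inv(T)@np.r_[p,1];c=c[:3]*[1,-1,-1];q=K@c;q=q[:2]/q[2];return q.round(2),((q+.5-[170,185])*7-.5).round(1)
for n,p in [('tip top',(615.8,116,100.7)),('tip bot',(615.8,116,68.7)),('blade top back',(595.8,116.8,100.7)),('slot top',(635,117.2,103)),('slot bot',(635,117.2,67)),('slot c y+2',(635,119.2,103)),('plate TL',(637.2,182.2,125)),('plate TR',(632.8,52.2,125)),('plate BL',(637.2,182.2,45)),('plate BR',(632.8,52.2,45))]: print(n,*pr(p))
b=cv2.imread('pics/s6.png');g=cv2.cvtColor(b,cv2.COLOR_BGR2GRAY);print(g[226:242,214:232])
```

```text
tip top [225.19 231.02] [389.3 325.1]
tip bot [225.74 238.21] [393.2 375.5]
blade top back [229.35 233.38] [418.4 341.7]
slot top [220.81 228.54] [358.7 307.7]
slot bot [221.5  236.61] [363.5 364.3]
slot c y+2 [220.41 228.82] [355.9 309.7]
plate TL [206.26 232.64] [256.8 336.4]
plate TR [233.66 214.88] [448.6 212.1]
plate BL [208.3  250.84] [271.1 463.9]
plate BR [234.71 232.58] [456. 336.]
[[238 255 239 168 137 125 125 110 112 132 150 149 149 150 150 150 149 153]
 [237 212 170 138 142  95 101 128 145 150 150 149 149 150 148 149 152 140]
 [166 124 139 149 111 112 132 147 151 149 148 149 148 149 147 150 153 105]
 [136 139 150 149 114 143 119 145 147 149 149 148 148 149 151 150 155  82]
 [148 148 147 148 142 149  92 143 148 149 147 145 147 149 149 150 153  99]
 [148 148 148 148 151 152  89 145 149 149 148 205 233 130 145 145 151 130]
 [148 148 148 147 149 152  83 145 150 149 147 191 255 232 188 141 146 143]
 [147 147 148 148 149 151  86 143 147 148 147 154 225 229 252 242 178 143]
 [148 148 149 149 150 151  73 141 146 148 147 146 135 138 222 246 249 215]
 [149 148 149 149 150 150 131 157 148 148 148 140 144  93  86 172 222 239]
 [148 148 150 150 149 148 202 195 146 150 151 145 141 100  68 101 104 184]
 [149 150 149 149 148 147 199 174 147 151 127 121 140 103  81  78  85 100]
 [149 149 148 148 146 126 160 144 141 119  99 111 141 126 120  82  81  78]
 [149 148 147 148 147 134 152 134 110 117 120 130 140 140 146 124 120  81]
 [147 147 146 148 149 137 115  95 116 137 139 139 139 138 140 141 145 145]
 [147 146 147 147 151 105 113 125 136 139 139 139 137 137 139 142 136 147]]
```

Prediction and picture agree: the tip falls at (389,325) as predicted, and the slot is consistent. I apply a small correction (+0.5° yaw, +1 mm y) and advance gently to just inside the mouth.

Call:
move_arm([
  [[0,0.0055,0.0015],[0,0,0.0014],1],
  [[0,0.0055,0.0015],[0,0,0.0014],1],
  [[0.03,0.0045,0.0015],[0,0,0.0014],1],
  [[0.06,0.0035,0.0015],[0,0,0.0014],1],
  [[0.085,0.0026,0.0015],[0,0,0.0014],1],
  [[0.105,0.0019,0.0015],[0,0,0.0014],1],
  [[0.115,0.0016,0.0015],[0,0,0.0014],1],
  [[0.115,0.0016,0.0015],[0,0,0.0014],1],
])

```text
clock: 12.95
tcp_pos: [496.5, 125.1, 68.6]
tool_rot: [[1.0, -0.027, -0.007], [-0.026, -0.994, 0.105], [-0.01, -0.104, -0.994]]
contact_force: [-0.1, 0.5, -3.2]
opening: 0.416
finger_force: 40.0
```

Call:
move_arm([
  [[0,-0.004,0],[0,0,0],1],
  [[0.01,-0.0045,0],[0,0,0],1],
  [[0.02,-0.005,0],[0,0,0],1],
  [[0.03,-0.0055,0],[0,0,0],1],
  [[0.04,-0.006,0],[0,0,0],1],
  [[0.04,-0.006,0],[0,0,0],1],
])

```text
clock: 13.55
tcp_pos: [504.6, 123.9, 68.7]
tool_rot: [[1.0, -0.027, -0.006], [-0.026, -0.994, 0.105], [-0.009, -0.105, -0.994]]
contact_force: [0.4, 0.9, -2.9]
opening: 0.415
finger_force: 40.0
```

Call:
move_arm([
  [[0.025,-0.001,0],[0,0,0],1],
  [[0.05,-0.002,0],[0,0,0],1],
  [[0.075,-0.003,0],[0,0,0],1],
  [[0.1,-0.004,0],[0,0,0],1],
  [[0.125,-0.005,0],[0,0,0],1],
  [[0.15,-0.005,0],[0,0,0],1],
  [[0.175,-0.006,0],[0,0,0],1],
  [[0.175,-0.006,0],[0,0,0],1],
])

```text
clock: 14.35
tcp_pos: [539.7, 122.7, 68.5]
tool_rot: [[1.0, -0.027, -0.007], [-0.026, -0.994, 0.105], [-0.01, -0.105, -0.994]]
contact_force: [-2.1, 0.4, -2.8]
opening: 0.416
finger_force: 40.0
```

Call:
move_arm([
  [[0.02,-0.002,0],[0,0,0],1],
  [[0.04,-0.004,0],[0,0,0],1],
  [[0.05,-0.005,0],[0,0,0],1],
  [[0.058,-0.005,0],[0,0,0],1],
  [[0.062,-0.005,0],[0,0,0],1],
  [[0.062,-0.005,0],[0,0,0],1],
])

```text
clock: 14.95
tcp_pos: [551.6, 121.8, 68.6]
tool_rot: [[1.0, -0.026, -0.007], [-0.025, -0.994, 0.105], [-0.01, -0.105, -0.994]]
contact_force: [-2.8, 2.0, -1.7]
opening: 0.42
finger_force: 40.0
```

Call:
move_arm([
  [[0.005,0,0],[0,0,0],1],
  [[0.01,0,0],[0,0,0],1],
  [[0.013,0,0],[0,0,0],1],
  [[0.013,0,0],[0,0,0],1],
  [[0.013,0,0],[0,0,0],1],
])

```text
clock: 15.45
tcp_pos: [552.6, 121.9, 68.2]
tool_rot: [[1.0, -0.027, -0.011], [-0.025, -0.994, 0.105], [-0.013, -0.105, -0.994]]
contact_force: [-6.6, 1.8, -1.3]
opening: 0.416
finger_force: 40.0
```

Call:
move_arm([
  [[0.005,0,0.001],[0,0,0],1],
  [[0.005,0,0.001],[0,0,0],1],
  [[0.005,0,0.001],[0,0,0],1],
  [[0.005,0,0.001],[0,0,0],1],
])

```text
clock: 15.85
tcp_pos: [552.6, 121.9, 68.0]
tool_rot: [[1.0, -0.027, -0.013], [-0.025, -0.994, 0.105], [-0.016, -0.104, -0.994]]
contact_force: [-8.9, 1.6, -1.6]
opening: 0.416
finger_force: 40.0
```

Run:
```python
from h import *
s=bot.state();a,d,m=grab('wrist','w7.png');P=cloud(d,m);Q=(P-s['tcp_pos'])@s['tool_rot'];g=cv2.cvtColor(a,cv2.COLOR_BGR2GRAY)
print(s['clock'],s['tcp_pos'],s['contact_force'],s['finger_force'])
for v in (95,100,104,108,112,130,150): 
    k=slice(260,300);print(v,g[v,k].mean().round(),P[v,k].mean(0).round(1),'tool x',Q[v,k,0].mean().round(1))
```

```text
15.85 [552.57367346 121.91179669  68.00646657] [-8.87859425  1.57081088 -1.55974041] 39.99264478683472
95 156.0 [635.3 113.3 124.8] tool x 82.1
100 63.0 [nan nan nan] tool x nan
104 30.0 [634.3 115.5 103. ] tool x 81.3
108 28.0 [632.6 115.6 103.3] tool x 79.6
112 27.0 [630.9 115.6 103.1] tool x 77.9
130 28.0 [622.9 115.8 103.1] tool x 69.9
150 26.0 [nan nan nan] tool x nan
```

View pics/w7.png

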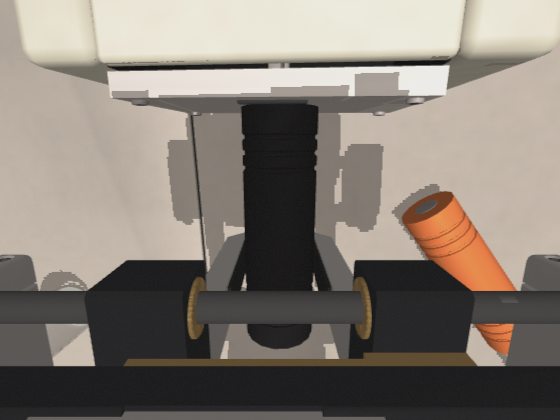

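The view shows the shoulder tight against the face plate at (280,103). The handle is centred on the plate, whose edges are at columns 110 and 447. The push is steady at 9 N with a 40 N grip, so I hand in.

```bash
python3 -c "
from rig import bot
print(bot.hand_in())"
```

```text
the job is handed in; nothing more can be done
None
```

I rolled the paddle's blade on edge, inserted it, and handed the job in with the shoulder held against the face plate (about 9 N push, 40 N grip); the timer, beaker, bottle and cap were never touched, and no verdict came back.

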